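Cover the beakers with their lids

TASK

Before the beakers go back to the prep room, cover each of the three round beakers with the round lid of its size: large on large, medium on medium, small on small. Set each lid down gently (do not drop it), knob up, so that its plug hangs inside the mouth and its flange lies flat on the rim, and leave the beakers standing where they are. Leave the square lid where it lies and the square jar open where it stands.

Things in the scene. Friction and masses are not known exactly. Their poses are not given: they have to be found in the camera images.
- large_beaker: large low-form white porcelain beaker, round, open at the top, loose, standing upright: outer diameter 100 (plus a spout nub under 8 at +x), inner 92, wall 4, height 80 mm. Origin: centre of its underside; z up.
- large_lid: large round aluminium lid, loose, knob up, about 140 g. From below, mm: plug diameter 76, 6 thick; flange diameter 114, 5 thick; black round knob diameter 20, from 11 to 43 above the origin. Origin: centre of the plug's underside; z up. On its beaker the flange rests on the rim, the plug hangs in the mouth with 8 to spare all round, and the origin is 74 above the beaker's.
- medium_beaker: medium low-form white porcelain beaker, round, open at the top, loose, standing upright: outer diameter 84 (plus a spout nub under 8 at +x), inner 76, wall 4, height 68 mm. Origin: centre of its underside; z up.
- medium_lid: medium round aluminium lid, loose, knob up, about 100 g. From below, mm: plug diameter 60, 6 thick; flange diameter 98, 5 thick; black round knob diameter 20, from 11 to 43 above the origin. Origin: centre of the plug's underside; z up. On its beaker the flange rests on the rim, the plug hangs in the mouth with 8 to spare all round, and the origin is 62 above the beaker's.
- small_beaker: small low-form white porcelain beaker, round, open at the top, loose, standing upright: outer diameter 66 (plus a spout nub under 8 at +x), inner 58, wall 4, height 56 mm. Origin: centre of its underside; z up.
- small_lid: small round aluminium lid, loose, knob up, about 70 g. From below, mm: plug diameter 42, 6 thick; flange diameter 80, 5 thick; black round knob diameter 20, from 11 to 43 above the origin. Origin: centre of the plug's underside; z up. On its beaker the flange rests on the rim, the plug hangs in the mouth with 8 to spare all round, and the origin is 50 above the beaker's.
- square_jar: square white porcelain jar, loose, open at the top, 70 x 70 mm outside, wall 4, 60 mm tall; bystander, to be left open and where it stands. Origin: centre of its underside; z up.
- square_lid: square aluminium lid, loose, lying knob up: plug 46 x 46 x 6, flange 84 x 84 x 5, and the same round black knob (20 diameter, up to 43 above the origin), mm; bystander, to be left where it lies. Origin: centre of the plug's underside; z up.
There are look-alikes about, which are no part of the job. Leave any turquoise look-alike of the large_lid alone.

How it is judged:
At the end, for the whole second after the job is handed in: Each round lid sits on the beaker of its size: centred to 11 mm, seated to 3 mm in height, level to 0.08 rad, at rest; the beakers stand upright within 40 mm of where they were, the square lid and jar within 30 mm of where they were (horizontal distance between large_lid and large_beaker below 0.011 m and z of large_lid in the frame of large_beaker between 0.071 and 0.077 m and angle between each of large_lid, medium_lid, small_lid, square_jar, square_lid's own z axis and vertical below 0.08 rad and angle between each of large_beaker, medium_beaker, small_beaker's own z axis and vertical below 0.05 rad and linear speed of each of large_lid, large_beaker, medium_lid, medium_beaker, small_lid, small_beaker below 0.02 m/s and distance of each of large_beaker, medium_beaker, small_beaker from where it was at the start of the episode below 0.04 m and horizontal distance between medium_lid and medium_beaker below 0.011 m and z of medium_lid in the frame of medium_beaker between 0.059 and 0.065 m and horizontal distance between small_lid and small_beaker below 0.011 m and z of small_lid in the frame of small_beaker between 0.047 and 0.053 m and distance of each of square_jar, square_lid from where it was at the start of the episode below 0.03 m); the robot touches nothing.
It fails at once if a round lid is dropped (falls free from more than about 18 mm) instead of being set down ((linear speed of large_lid above 0.6 m/s and contact force between the fingers and large_lid below 0.05 N) or (linear speed of medium_lid above 0.6 m/s and contact force between the fingers and medium_lid below 0.05 N) or (linear speed of small_lid above 0.6 m/s and contact force between the fingers and small_lid below 0.05 N)).
It fails at once if a beaker is shoved more than 40 mm (distance of any of large_beaker, medium_beaker, small_beaker from where it was at the start of the episode above 0.04 m).
It fails at once if a beaker is tipped over (angle between any of large_beaker, medium_beaker, small_beaker's own z axis and vertical above 0.5 rad).
It fails at once if the square lid or the square jar is moved more than 30 mm (distance of any of square_lid, square_jar from where it was at the start of the episode above 0.03 m).
It also fails if it takes over 80 s, if anything falls off the work surface, if the arm or the gripper's body presses on something with over 40 N, if the wrist force passes 120 N, or if a joint passes its speed limit or range.

ROBOT

A 6-joint arm with a two-finger parallel gripper is mounted at the origin on the work surface. World frame = base frame: x ahead of the robot, y to its left, z up, the work surface at z = 0. Lengths are in m, angles in rad, forces in N, time in s.
With the tool pointing down it reaches from about 0.3 to 0.775 m from the base axis. Payload 14.6 kg.
Tool frame: the origin (TCP) lies at the very end of the fingers, on their centre line; the grasp point (between the pads) lies 19 mm behind it (ctrl.grasp_offset is the distance from the TCP to the grasp point, in m); z points along the fingers, y is the line along which they close (so a half turn about z gives the same grasp; the last joint's range is limited). The gripper opens to 94 mm and grips with 3 to 60 N. Pads are 16 mm wide; open, the fingers measure 119 mm over their backs; the gripper's body (75 mm by 177 mm) begins 78 mm behind the grasp point.
Start: joints at [1.094, 0.3, 1.521, -0, 1.321, -0.067], TCP at [0.219, 0.504, 0.205] pointing down, gripper open.
Joint ranges: [-3.03, 3.03], [-0.79, 2.21], [0.23, 2.52], [-1.04, 4.18], [0, 3.07], [-2.55, 2.55]. Speed limits (rad/s): [2.22, 2.22, 2.57, 3.14, 3.14, 3.14].

INTERFACE

Orientations are given as [roll, pitch, yaw] about the fixed x, y, z axes, in that order (R = Rz(yaw) Ry(pitch) Rx(roll)).
In Python, from station import ctrl gives the robot as it stands.
- The arm moves only by the tool step_arm, never from a script. Its argument "plan" is a list that holds one entry, the list of rows, each a list of 6 numbers: the shift along the tool's x, y, z in units of 30 mm (1.0 is 30 mm), then the turn, a rotation vector about the tool's x, y, z in units of 6 degrees (1.0 is 6 degrees). In form: [[[dx, dy, dz, wx, wy, wz], ...]]. A call has 1 to 8 rows; each row is the pose to reach, as a shift and turn from the pose commanded when the call began, along the tool's axes at that moment; what a row does not reach only later rows make up. A row lasts 1/12 s, in which the tool goes at most 41.7 mm and 7.16 degrees, less where a joint would pass 70% of its speed; a pose out of reach is approached as far as the arm can. A call with a gripper value outside its range is refused whole. "grip" is the opening, from 0 (shut) to 1 (fully open), set as the call begins (left out, the last holds). The fingers move at their own pace and stop on an object; "squeeze" is the grip in N (left out, the last holds). Time passes only in rows, so rows that repeat a pose let the fingers close. It gives the time, the measured TCP pose, the force, the opening and the grip force at its end, in the units of the state.
- ctrl.get_obs(): the state, without advancing time (a new reading comes with each control period).
- ctrl.camera(name): name is "scene" or "top" or "wrist"; returns the picture (420x560x3 uint8, red, green, blue); there is no depth.
- ctrl.camera_model(name): a dict with "intrinsics" (3x3 intrinsics, pixels), "R" (3x3) and "t" (3): a world point X has camera coordinates R X + t; the wrist camera has in their place "tool_from_camera" (4x4, takes a point from camera to tool coordinates, whose origin is the TCP and whose axes are the flange's). Camera axes: x right, y down, z forward; pixel columns grow to the right and rows downward; lengths in m; the calibration is good to about 2 mm. A picture is of the moment at which its call begins: read the wrist's pose just before it. camera_model takes no time and is no camera call.
- ctrl.hand_in(): hands the job in; it is judged then, once.
Trained networks look in the newest picture that a camera, given by its name, has taken for a name from the list of things; names that differ only in an ending like _2 or _b are one class to them, and where a whole thing is asked for, a point or a joint stands for the part that bears it (a point fixed in the world has none). Each returns a list of dicts, best first, with "confidence" (0 to 1); they miss things now and then, are a little off and sometimes report something else, mostly with a low value. They report only what shows in the picture. A call takes as long as a camera call. They do not tell look-alikes from the thing itself.
- ctrl.masks_of(query, camera): "pixels" (420x560 bool, what is visible of it) and "at" ([column, row] in pixels, amid what is visible of it).
- ctrl.place_of(query, camera): "at" ([column, row] in pixels: a listed point, or the origin of a listed thing).
The state is a dict: "time_s": time; "qpos": joint angles; "joint_vel": joint speeds; "tau": joint torques, N m; "ee_pos": TCP position; "eef_rot": TCP orientation; "force": force on the tool from outside, world axes, zero at the start; "moment": the same for the moment, N m; "grip_width": finger opening in m; "grip_force": force on a finger pad.
Only numpy, scipy, OpenCV 4.12 (cv2) and the standard library are available. Lean on these libraries where they do the work, as an engineer would, in place of code of your own. Each camera call takes 0.05 s, during which the arm holds its last target. There are 200 camera calls.

## Working session

There is one attempt and no reset: what is moved stays moved. The work goes in short steps, Python scripts to look and compute and a tool call to move; the robot and the scene stay as the last step left them, time stands still between calls to the robot, and variables do not carry over. Pictures are saved under pics/ and viewed, at most 14 in all, crops included, and the job is handed in when it is done.

Besides the shell and the picture viewer there is one more tool, called after ">>>" by a JSON object that holds its "method" and its "body". step_arm: Moves the arm, as the interface text tells. Its arguments: {"type":"object","properties":{"plan":{"type":"array","items":{"type":"array","items":{"type":"array","items":{"type":"number"}}}},"grip":{"type":"number"},"squeeze":{"type":"number"}},"required":["plan"]}

```bash
ls; mkdir -p pics; cat > h.py <<'E'
import numpy as np, cv2
from station import ctrl
from scipy.spatial.transform import Rotation as Ro
def tool():
    o=ctrl.get_obs(); T=np.eye(4); T[:3,:3]=Ro.from_euler('xyz',o['eef_rot']).as_matrix(); T[:3,3]=o['ee_pos']; return T
def cam(name,T=None):
    m=ctrl.camera_model(name); K=np.array(m['intrinsics'])
    if name=='wrist':
        W=np.linalg.inv((tool() if T is None else T)@np.array(m['tool_from_camera'])); return K,W[:3,:3],W[:3,3]
    return K,np.array(m['R']),np.array(m['t'])
def ray(c,px):
    K,R,t=c; d=R.T@np.linalg.inv(K)@[px[0],px[1],1]; return -R.T@t,d/np.linalg.norm(d)
def atz(c,px,z):
    o,d=ray(c,px); return o+d*(z-o[2])/d[2]
def proj(c,X):
    K,R,t=c; p=K@(R@np.array(X)+t); return p[:2]/p[2]
def tri(rays):
    A=0;b=0
    for o,d in rays:
        P=np.eye(3)-np.outer(d,d); A=A+P; b=b+P@o
    X=np.linalg.solve(A,b); return X,[float(np.linalg.norm((np.eye(3)-np.outer(d,d))@(X-o))) for o,d in rays]
def save(name,im): cv2.imwrite('pics/'+name,cv2.cvtColor(im,cv2.COLOR_RGB2BGR))
E
python3 - <<'E'
from h import *
np.set_printoptions(precision=3,suppress=True)
o=ctrl.get_obs(); print({k:np.round(v,3) for k,v in o.items()}, ctrl.grasp_offset)
for n in ['scene','top']:
    save(n+'0.png',ctrl.camera(n)); c=cam(n); print(n,'campos',-c[1].T@c[2])
    for q in ['large_beaker','medium_beaker','small_beaker','large_lid','medium_lid','small_lid','square_jar','square_lid']:
        for r in ctrl.place_of(q,n):
            if r['confidence']>.2: print(n,q,round(r['confidence'],2),np.round(r['at']),atz(c,r['at'],0))
print(ctrl.camera_model('wrist'))
E
```

```text
pics
{'time_s': np.float64(0.0), 'qpos': array([ 1.094,  0.3  ,  1.522,  0.   ,  1.321, -0.067]), 'joint_vel': array([-0.001,  0.   ,  0.001, -0.   ,  0.   ,  0.002]), 'tau': array([ -0.002, -53.183, -35.271,   0.071,   0.025,  -0.   ]), 'ee_pos': array([0.219, 0.504, 0.205]), 'eef_rot': array([-3.14 , -0.   ,  2.732]), 'force': array([-0.524,  0.297, -0.944]), 'moment': array([ 0.029, -0.039, -0.01 ]), 'grip_force': np.float64(0.0), 'grip_width': np.float64(0.094)} 0.0188
scene campos [ 1.184 -0.259  0.917]
scene large_beaker 0.88 [240. 237.] [ 0.464 -0.102  0.   ]
scene medium_beaker 0.81 [266. 277.] [ 0.613 -0.083  0.   ]
scene small_beaker 0.63 [353. 202.] [0.472 0.242 0.   ]
scene large_lid 0.75 [303. 218.] [0.469 0.084 0.   ]
scene large_lid 0.59 [349. 149.] [0.259 0.346 0.   ]
scene large_lid 0.57 [313. 173.] [0.312 0.189 0.   ]
scene medium_lid 0.62 [396. 235.] [0.628 0.291 0.   ]
scene small_lid 0.65 [198. 310.] [ 0.635 -0.264  0.   ]
scene square_jar 0.69 [335. 255.] [0.62  0.108 0.   ]
scene square_lid 0.88 [176. 255.] [ 0.455 -0.275  0.   ]
top campos [0.266 0.017 1.105]
top large_beaker 0.95 [341. 204.] [ 0.466 -0.097  0.   ]
top medium_beaker 0.91 [337. 142.] [ 0.628 -0.093  0.   ]
top small_beaker 0.84 [204. 203.] [0.471 0.246 0.   ]
top large_lid 0.95 [226. 267.] [0.312 0.186 0.   ]
top large_lid 0.85 [158. 285.] [0.27  0.353 0.   ]
top large_lid 0.6 [268. 205.] [0.465 0.084 0.   ]
top medium_lid 0.57 [186. 139.] [0.642 0.295 0.   ]
top small_lid 0.86 [404. 136.] [ 0.64  -0.263  0.   ]
top square_jar 0.64 [406. 140.] [ 0.631 -0.267  0.   ]
top square_jar 0.61 [259. 139.] [0.638 0.107 0.   ]
{'intrinsics': array([[310.493,   0.   , 276.79 ],
       [  0.   , 310.493, 213.382],
       [  0.   ,   0.   ,   1.   ]]), 'tool_from_camera': array([[ 0.   , -0.962, -0.274,  0.08 ],
       [ 1.   ,  0.001, -0.   , -0.001],
       [ 0.   , -0.274,  0.962, -0.179],
       [ 0.   ,  0.   ,  0.   ,  1.   ]])}
```

View pics/top0.png

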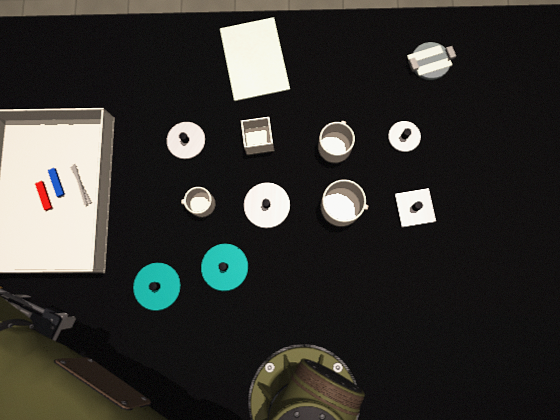

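View pics/scene0.png

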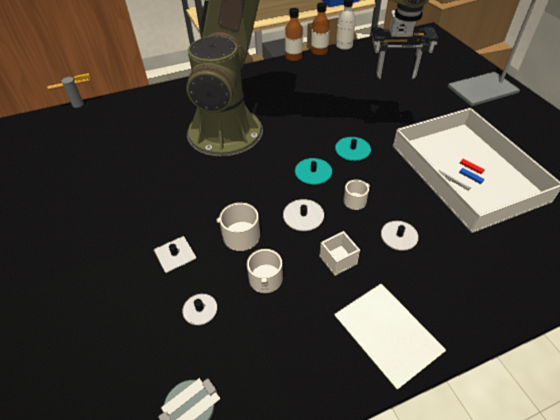

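The top view shows the lids: two turquoise look-alikes at (225,267) and (157,286), which I leave alone. The white large lid is at (267,205), medium at (186,139), small at (404,136), and the square lid at (417,208). The white one fits large_lid because it is aluminium rather than turquoise; I'll confirm it in a crop while measuring.

```bash
cat > meas.py <<'E'
from h import *
np.set_printoptions(precision=4,suppress=True)
guess=dict(large_lid=(.465,.084),medium_lid=(.642,.295),small_lid=(.64,-.263),large_beaker=(.466,-.097),medium_beaker=(.628,-.093),small_beaker=(.471,.246))
ims={n:ctrl.camera(n) for n in ['scene','top']}
for q,g in guess.items():
    rays=[];kr=[];fl=[];dia=[]
    for n in ims:
        c=cam(n); L=[r for r in ctrl.place_of(q,n)]
        L=[r for r in L if np.linalg.norm(atz(c,r['at'],0)[:2]-g)<.05]
        if L: rays.append(ray(c,L[0]['at']))
        if 'lid' in q:
            M=[r for r in ctrl.masks_of(q,n) if np.linalg.norm(atz(c,r['at'],0)[:2]-g)<.05]
            if not M: print(q,n,'no mask'); continue
            im=ims[n].max(2); m=M[0]['pixels'].astype(np.uint8)
            y,x=np.nonzero((m>0)&(im>110)); hull=cv2.convexHull(np.stack([x,y],1).astype(np.int32))
            e=cv2.fitEllipse(hull); p=e[0]
            fl.append(atz(c,p,.0085)[:2]); dia.append(np.array(e[1]))
            kk=cv2.dilate(cv2.fillConvexPoly(np.zeros_like(m),hull,1),np.ones((3,3)))
            kk=cv2.erode(kk,np.ones((9,9)))*(im<80)
            nn,lab,st,cen=cv2.connectedComponentsWithStats(kk.astype(np.uint8))
            if nn>1: kr.append(ray(c,cen[1+np.argmax(st[1:,4])]))
    print(q,'origin',*(tri(rays) if len(rays)==2 else ['one view']))
    if len(kr)==2: print('   knob mid',*tri(kr))
    if fl: print('   flange@8.5mm',np.array(fl).round(4).tolist(),'ell',np.array(dia).round(1).tolist())
t=ims['top'][110:310,130:430]; save('crop.png',cv2.resize(t,None,fx=2.6,fy=2.6,interpolation=cv2.INTER_CUBIC))
E
python3 meas.py
```

```text
large_lid origin [ 0.4612  0.0846 -0.0017] [0.004053141807877646, 0.004053141807877573]
   knob mid [0.4642 0.0874 0.0261] [0.00031119057221383863, 0.00031119057221385]
   flange@8.5mm [[0.4663, 0.0866], [0.4649, 0.0863]] ell [[31.4, 40.1], [43.7, 44.8]]
medium_lid origin [0.6339 0.2974 0.0021] [0.004960398190376143, 0.004960398190376068]
   knob mid [0.635  0.2946 0.0265] [0.0007028931117694964, 0.0007028931117695902]
   flange@8.5mm [[0.6371, 0.2931], [0.6357, 0.2945]] ell [[27.7, 36.9], [36.4, 38.2]]
small_lid origin [ 0.6336 -0.2626  0.0071] [0.0014608212685006314, 0.0014608212685006062]
   knob mid [ 0.6375 -0.2601  0.0268] [0.000461986845980826, 0.00046198684598097213]
   flange@8.5mm [[0.6395, -0.262], [0.6376, -0.2614]] ell [[29.0, 34.8], [29.6, 31.7]]
large_beaker origin [ 0.4582 -0.1008  0.0075] [0.0013596019084337416, 0.0013596019084338078]
medium_beaker origin [ 0.6184 -0.0847  0.0035] [0.0015089014799845252, 0.0015089014799845226]
small_beaker origin [0.4721 0.2414 0.0037] [0.0013083573747730026, 0.0013083573747729674]
```

View pics/crop.png

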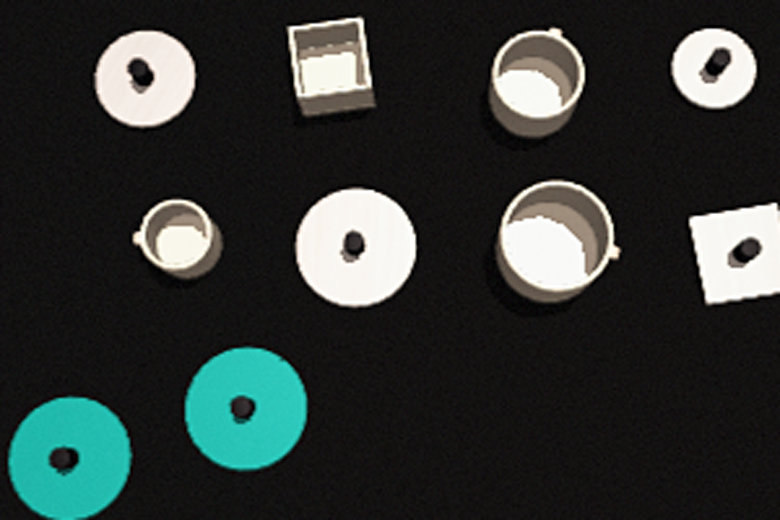

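The crop confirms it: the white large disc at crop (355,247) is the aluminium large lid, and the turquoise ones at (245,408) and (70,458) are the look-alikes. The knob mid-heights of about 26.5 mm match the expected 27. Next I fit the beakers' silhouettes.

```bash
cat > beak.py <<'E'
from h import *
from scipy.optimize import minimize
np.set_printoptions(precision=4,suppress=True)
B=dict(large_beaker=(.458,-.101,.05,.08),medium_beaker=(.618,-.085,.042,.068),small_beaker=(.472,.241,.033,.056))
a=np.linspace(0,2*np.pi,48)
def sil(c,x,y,r,h,S=8):
    P=np.array([proj(c,(x+r*np.cos(t),y+r*np.sin(t),z)) for z in (0,h) for t in a])
    m=np.zeros((420*2,560*2),np.uint8); cv2.fillConvexPoly(m,cv2.convexHull((P*2*16+16).astype(np.int32)),1,cv2.LINE_8,4)
    return cv2.resize(m*255,(560,420),interpolation=cv2.INTER_AREA)/255.
if __name__=='__main__':
    data={}
    for n in ['scene','top']:
        ctrl.camera(n); c=cam(n)
        for q,(x,y,r,h) in B.items():
            M=[k for k in ctrl.masks_of(q,n) if np.linalg.norm(atz(c,k['at'],h/2)[:2]-(x,y))<.05]
            if M: data[q,n]=(c,cv2.morphologyEx(M[0]['pixels'].astype(np.uint8),cv2.MORPH_OPEN,cv2.getStructuringElement(cv2.MORPH_ELLIPSE,(9,9))))
    for q,(x,y,r,h) in B.items():
        for cs in (['scene'],['top'],['scene','top']):
            D=[data[q,n] for n in cs if (q,n) in data]
            f=lambda p:sum(np.abs(sil(c,p[0],p[1],r,p[2] if len(cs)==2 else h)-m).sum()/m.sum() for c,m in D)
            s=minimize(f,[x,y,h],method='Nelder-Mead',options=dict(initial_simplex=[[x,y,h],[x+.01,y,h],[x,y+.01,h],[x,y,h+.01]],xatol=2e-4,fatol=1e-4))
            print(q,cs,s.x,round(s.fun,3))
E
python3 beak.py
```

```text
large_beaker ['scene'] [ 0.4612 -0.0968  0.0792] 0.055
large_beaker ['top'] [ 0.4618 -0.0968  0.0739] 0.03
large_beaker ['scene', 'top'] [ 0.4619 -0.0971  0.077 ] 0.073
medium_beaker ['scene'] [ 0.615  -0.0858  0.076 ] 0.047
medium_beaker ['top'] [ 0.6157 -0.0857  0.0749] 0.058
medium_beaker ['scene', 'top'] [ 0.616  -0.085   0.0649] 0.091
small_beaker ['scene'] [0.47   0.25   0.0531] 0.063
small_beaker ['top'] [0.4704 0.2501 0.0544] 0.044
small_beaker ['scene', 'top'] [0.4699 0.2502 0.0541] 0.099
```

>>> {"method": "step_arm", "body": {"plan": [[[0,0,0,0,0,-1],[0,0,0,0,0,-2],[0,0,0,0,0,-3],[0,0,0,0,0,-3.9],[0,0,0,0,0,-3.9]]], "grip": 0.6}}

```text
time_s: 2.72
ee_pos: [0.2191, 0.5045, 0.2055]
eef_rot: [3.142, 0.0, -3.139]
force: [-0.1, -0.2, 0.4]
grip_width: 0.0641
grip_force: 0.0
```

>>> {"method": "step_arm", "body": {"plan": [[[-13.87,-7.0,0,0,0,0],[-13.87,-7.0,0,0,0,0],[-13.87,-7.0,0,0,0,0],[-13.87,-7.0,0,0,0,0],[-13.87,-7.0,0,0,0,0],[-13.87,-7.0,0,0,0,0],[-13.87,-7.0,0,0,0,0],[-13.87,-7.0,0,0,0,0]]]}}

```text
time_s: 3.38
ee_pos: [0.5182, 0.3525, 0.2055]
eef_rot: [3.141, 0.0, 3.136]
force: [-0.1, 0.6, -0.1]
grip_width: 0.0564
grip_force: 0.0
```

>>> {"method": "step_arm", "body": {"plan": [[[-3.6,-1.8,1,0,0,0],[-3.6,-1.8,2.5,0,0,0],[-3.6,-1.8,2.5,0,0,0],[-3.6,-1.8,2.5,0,0,0],[-3.6,-1.8,2.5,0,0,0],[-3.6,-1.8,2.5,0,0,0],[-3.6,-1.8,2.5,0,0,0]]]}}

```text
time_s: 3.97
ee_pos: [0.6241, 0.3005, 0.1315]
eef_rot: [3.141, 0.001, 3.139]
force: [0.5, 0.6, 0.1]
grip_width: 0.0564
grip_force: 0.0
```

```bash
cat > wr.py <<'E'
import sys
from h import *
np.set_printoptions(precision=4,suppress=True)
q,x,y,name=sys.argv[1],float(sys.argv[2]),float(sys.argv[3]),sys.argv[4]
T=tool(); c=cam('wrist',T); im=ctrl.camera('wrist'); save(name,im)
print('tcp',T[:3,3])
for k in ctrl.place_of(q,'wrist')[:3]: print(q,round(k['confidence'],2),k['at'],atz(c,k['at'],0)[:2])
g=im.max(2); p=proj(c,(x,y,.027)); print('expected knob mid px',p)
kk=(g<80).astype(np.uint8); 
M=[k['pixels'] for k in ctrl.masks_of(q,'wrist')]
if M:
    yy,xx=np.nonzero(M[0]&(g>110)); h=cv2.convexHull(np.stack([xx,yy],1).astype(np.int32)); e=cv2.fitEllipse(h); print('flange',atz(c,e[0],.0085),e)
    print('model flange centre px',proj(c,(x,y,.0085)))
    inn=cv2.fillConvexPoly(np.zeros_like(kk),h,1)*kk; n,l,s,cc=cv2.connectedComponentsWithStats(inn)
    i=1+np.argmax(s[1:,4]); print('knob px',cc[i],s[i],atz(c,cc[i],.027))
E
python3 wr.py medium_lid .6353 .2943 w1.png
```

```text
tcp [0.6241 0.3005 0.1315]
medium_lid 0.66 [272.4, 211.7] [0.6311 0.2953]
expected knob mid px [270.977 223.533]
flange [0.6327 0.2927 0.0085] ((269.6822509765625, 215.4742431640625), (92.54815673828125, 96.7501449584961), 92.1765365600586)
model flange centre px [271.2981 217.9665]
knob px [269.658 222.671] [260 209  20  28 459] [0.6344 0.293  0.027 ]
```

View pics/w1.png

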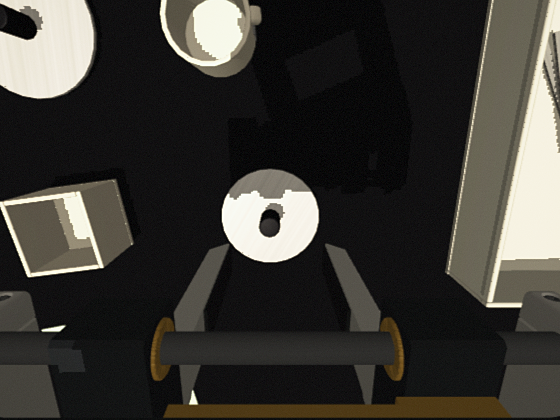

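The wrist view shows the medium lid at (270,215) with its knob at (270,223). That agrees with the triangulated spot within 2 mm, and it sits clear between the fingers.

>>> {"method": "step_arm", "body": {"plan": [[[-0.36,-0.22,1,0,0,0],[-0.36,-0.22,2,0,0,0],[-0.36,-0.22,3,0,0,0],[-0.36,-0.22,3.5,0,0,0],[-0.36,-0.22,3.85,0,0,0],[-0.36,-0.22,3.85,0,0,0],[-0.36,-0.22,3.85,0,0,0]]]}}

```text
time_s: 4.7
ee_pos: [0.6357, 0.2936, 0.0164]
eef_rot: [3.141, 0.001, 3.14]
force: [0.2, 0.1, 0.7]
grip_width: 0.0561
grip_force: 0.0
```

>>> {"method": "step_arm", "body": {"plan": [[[0,0,0,0,0,0],[0,0,0,0,0,0],[0,0,0,0,0,0],[0,0,0,0,0,0],[0,0,0,0,0,0],[0,0,0,0,0,0],[0,0,0,0,0,0],[0,0,0,0,0,0]]], "grip": 0, "squeeze": 25}}

```text
time_s: 5.37
ee_pos: [0.6353, 0.2931, 0.0152]
eef_rot: [3.142, 0.0, 3.14]
force: [-0.6, -0.6, 2.2]
grip_width: 0.0192
grip_force: 25.0
```

>>> {"method": "step_arm", "body": {"plan": [[[0,0,-0.3,0,0,0],[0,0,-0.9,0,0,0],[0,0,-1.7,0,0,0],[0,0,-2.5,0,0,0],[0,0,-3.3,0,0,0],[0,0,-4.1,0,0,0],[0,0,-4.6,0,0,0],[0,0,-4.7,0,0,0]]]}}

```text
time_s: 6.03
ee_pos: [0.6361, 0.2934, 0.16]
eef_rot: [3.14, 0.005, 3.14]
force: [-0.2, 0.7, -0.7]
grip_width: 0.0192
grip_force: 25.0
```

```bash
python3 - <<'E'
from h import *
o=ctrl.get_obs();print(o['force'],o['grip_width'],o['ee_pos']);save('w2.png',ctrl.camera('wrist'))
E
```

```text
[-0.15653959  0.65702434 -0.68119156] 0.0191912752274824 [0.63612421 0.29342915 0.15999176]
```

View pics/w2.png

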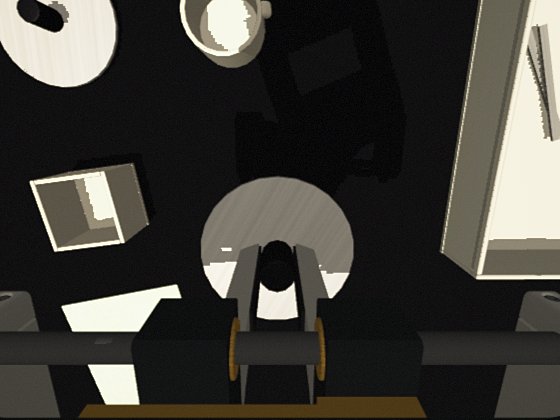

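The lid is held level, with its knob at (277,262) between the pads. Carrying it to the medium beaker.

>>> {"method": "step_arm", "body": {"plan": [[[0,-0.4,0,0,0,0],[0.1,-1.2,0,0,0,0],[0.2,-2.2,0,0,0,0],[0.3,-3.2,0,0,0,0],[0.4,-4.2,0,0,0,0],[0.5,-5.2,0,0,0,0],[0.6,-6.2,0,0,0,0],[0.68,-7.2,0,0,0,0]]]}}

```text
time_s: 6.75
ee_pos: [0.6132, 0.0749, 0.1542]
eef_rot: [-3.141, -0.003, 3.14]
force: [0.6, 0.0, -0.5]
grip_width: 0.0192
grip_force: 25.0
```

>>> {"method": "step_arm", "body": {"plan": [[[0,-1,0,0,0,0],[0,-2,0,0,0,0],[0,-3,0,0,0,0],[0,-4,0,0,0,0],[0,-4.7,0,0,0,0],[0,-5.2,0,0,0,0],[0,-5.43,0,0,0,0],[0,-5.43,0,0,0,0]]]}}

```text
time_s: 7.42
ee_pos: [0.6138, -0.0869, 0.1551]
eef_rot: [3.141, -0.001, 3.139]
force: [-0.2, -0.9, -1.5]
grip_width: 0.0199
grip_force: 25.0
```

```bash
cat > chk.py <<'E'
import sys
from h import *
np.set_printoptions(precision=4,suppress=True)
lid,beak,dz=sys.argv[1],sys.argv[2],float(sys.argv[3])  # dz: tcp z when gripped on table
T=tool();c=cam('wrist',T);im=ctrl.camera('wrist');save(sys.argv[4],im);z=T[2,3]-dz+.0085
print('tcp',T[:3,3])
M=ctrl.masks_of(lid,'wrist')
for k in M[:2]:
    yy,xx=np.nonzero(k['pixels']); h=cv2.convexHull(np.stack([xx,yy],1).astype(np.int32)); e=cv2.fitEllipse(h); print('lid',round(k['confidence'],2),'centre',atz(c,e[0],z),'px',e, 'width m',(atz(c,(xx.max(),e[0][1]),z)-atz(c,(xx.min(),e[0][1]),z))[1])
for k in ctrl.place_of(beak,'wrist')[:2]: print('beaker',round(k['confidence'],2),k['at'],atz(c,k['at'],0)[:2])
E
python3 chk.py medium_lid medium_beaker .0155 w3.png
```

```text
tcp [ 0.6138 -0.0869  0.1551]
lid 0.63 centre [ 0.61   -0.0878  0.1481] px ((276.3931579589844, 247.64175415039062), (142.8496551513672, 153.06109619140625), 87.22929382324219) width m 0.09731965259635164
```

View pics/w3.png

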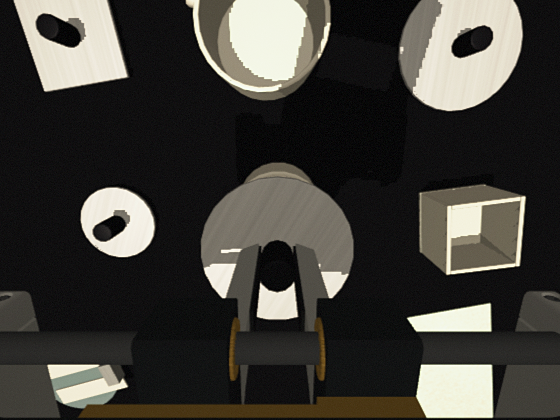

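The lid is above the medium beaker, whose rim just shows behind it at (278,170), on the same axis. A slight correction, then down.

>>> {"method": "step_arm", "body": {"plan": [[[-0.1,0.05,0.5,0,0,0],[-0.1,0.05,1.1,0,0,0],[-0.1,0.05,1.6,0,0,0],[-0.1,0.05,2.0,0,0,0],[-0.1,0.05,2.2,0,0,0],[-0.1,0.05,2.35,0,0,0],[-0.1,0.05,2.45,0,0,0],[-0.1,0.05,2.5,0,0,0]]]}}

```text
time_s: 8.23
ee_pos: [0.6175, -0.0841, 0.0811]
eef_rot: [-3.142, 0.001, 3.14]
force: [-0.3, 0.5, -0.2]
grip_width: 0.0195
grip_force: 25.0
```

>>> {"method": "step_arm", "body": {"plan": [[[0,0,0,0,0,0],[0,0,0.03,0,0,0],[0,0,0.06,0,0,0],[0,0,0.06,0,0,0]]]}}

```text
time_s: 8.57
ee_pos: [0.6174, -0.0843, 0.0793]
eef_rot: [-3.142, 0.0, 3.14]
force: [0.1, 0.0, -0.9]
grip_width: 0.0194
grip_force: 25.0
```

>>> {"method": "step_arm", "body": {"plan": [[[0,0,0.03,0,0,0],[0,0,0.06,0,0,0],[0,0,0.09,0,0,0],[0,0,0.09,0,0,0],[0,0,0.09,0,0,0]]]}}

```text
time_s: 8.98
ee_pos: [0.6174, -0.0843, 0.0771]
eef_rot: [-3.141, 0.0, 3.14]
force: [-3.2, -0.4, 6.1]
grip_width: 0.0196
grip_force: 25.0
```

Contact at 77 mm, exactly the seated height. Release and rise.

>>> {"method": "step_arm", "body": {"plan": [[[0,0,0,0,0,0],[0,0,0,0,0,0],[0,0,0,0,0,0],[0,0,0,0,0,0]]], "grip": 0.6}}

```text
time_s: 9.32
ee_pos: [0.6173, -0.0843, 0.0764]
eef_rot: [3.142, -0.0, 3.14]
force: [-0.9, 0.4, 0.4]
grip_width: 0.0427
grip_force: 0.0
```

>>> {"method": "step_arm", "body": {"plan": [[[0,0,-0.7,0,0,0],[0,0,-1.7,0,0,0],[0,0,-2.7,0,0,0],[0,0,-3.4,0,0,0],[0,0,-3.4,0,0,0]]]}}

```text
time_s: 9.73
ee_pos: [0.6189, -0.0846, 0.1835]
eef_rot: [-3.14, 0.007, 3.14]
force: [-0.7, -0.4, 1.2]
grip_width: 0.0564
grip_force: 0.0
```

>>> {"method": "step_arm", "body": {"plan": [[[0,-1,0,0,0,0],[0,-2,0,0,0,0],[-0.2,-3,0,0,0,0],[-0.4,-4,0,0,0,0],[-0.6,-5,0,0,0,0],[-0.67,-5.88,1,0,0,0],[-0.67,-5.88,2,0,0,0],[-0.67,-5.88,2,0,0,0]]]}}

```text
time_s: 10.4
ee_pos: [0.6343, -0.2609, 0.1108]
eef_rot: [3.137, -0.009, 3.138]
force: [-0.5, 0.6, -2.6]
grip_width: 0.0564
grip_force: 0.0
```

```bash
python3 wr.py small_lid .6375 -.2607 w4.png; python3 - <<'E'
from h import *
t=ctrl.camera('scene')[130:380,130:450]; save('s1.png',cv2.resize(t,None,fx=2.3,fy=2.3,interpolation=cv2.INTER_CUBIC))
E
```

```text
tcp [ 0.6343 -0.2609  0.1108]
small_lid 0.59 [276.8, 216.1] [ 0.6388 -0.2611]
expected knob mid px [277.338  223.0021]
flange [ 0.6356 -0.2621  0.0085] ((275.74139404296875, 215.26986694335938), (81.47398376464844, 84.550048828125), 88.74913024902344)
model flange centre px [277.224  217.2463]
knob px [276.1293 222.1996] [266 208  22  29 526] [ 0.6367 -0.2618  0.027 ]
```

View pics/s1.png

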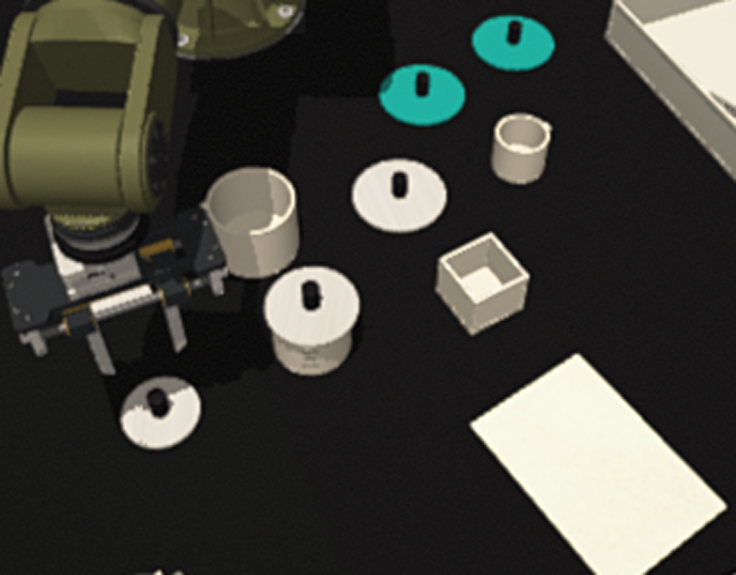

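The medium lid sits flat on its beaker at crop (311,303). The small lid at crop (160,412) is under the gripper, and the wrist and top views agree within 2 mm.

>>> {"method": "step_arm", "body": {"plan": [[[-0.09,0,0.8,0,0,0],[-0.09,0,1.6,0,0,0],[-0.09,0,2.4,0,0,0],[-0.09,0,2.9,0,0,0],[-0.09,0,3.1,0,0,0],[-0.09,0,3.1,0,0,0],[-0.09,0,3.1,0,0,0]]]}}

```text
time_s: 11.18
ee_pos: [0.6406, -0.2608, 0.0272]
eef_rot: [-3.141, 0.002, 3.141]
force: [0.3, 0.4, 0.8]
grip_width: 0.0565
grip_force: 0.0
```

>>> {"method": "step_arm", "body": {"plan": [[[0.12,-0.02,0.2,0,0,0],[0.12,-0.02,0.37,0,0,0],[0.12,-0.02,0.37,0,0,0],[0.12,-0.02,0.37,0,0,0]]]}}

```text
time_s: 11.52
ee_pos: [0.6362, -0.2613, 0.0144]
eef_rot: [3.141, -0.0, 3.14]
force: [-0.3, -0.8, 0.2]
grip_width: 0.0562
grip_force: 0.0
```

>>> {"method": "step_arm", "body": {"plan": [[[0,0,0,0,0,0],[0,0,0,0,0,0],[0,0,0,0,0,0],[0,0,0,0,0,0],[0,0,0,0,0,0],[0,0,0,0,0,0],[0,0,0,0,0,0],[0,0,0,0,0,0]]], "grip": 0}}

```text
time_s: 12.18
ee_pos: [0.6363, -0.2613, 0.0144]
eef_rot: [-3.142, 0.0, 3.14]
force: [-0.7, -0.1, 0.0]
grip_width: 0.0192
grip_force: 25.0
```

>>> {"method": "step_arm", "body": {"plan": [[[0,0,-0.3,0,0,0],[0,0,-0.9,0,0,0],[0,0,-1.7,0,0,0],[0,0,-2.5,0,0,0],[0,0,-3.3,0,0,0],[0,0,-4.1,0,0,0],[0,0,-4.9,0,0,0],[0,0,-5.3,0,0,0]]]}}

```text
time_s: 12.85
ee_pos: [0.6369, -0.2616, 0.1774]
eef_rot: [-3.14, 0.004, 3.14]
force: [-0.3, -0.1, -0.9]
grip_width: 0.0194
grip_force: 25.0
```

>>> {"method": "step_arm", "body": {"plan": [[[0.1,0.3,0,0,0,0],[0.3,0.9,0,0,0,0],[0.55,1.7,0,0,0,0],[0.85,2.6,0,0,0,0],[1.15,3.5,0,0,0,0],[1.45,4.4,0,0,0,0],[1.75,5.3,0,0,0,0],[2.05,6.2,0,0,0,0]]]}}

```text
time_s: 13.52
ee_pos: [0.5734, -0.0733, 0.1717]
eef_rot: [3.141, -0.002, 3.14]
force: [0.4, -0.5, -0.2]
grip_width: 0.0196
grip_force: 25.0
```

>>> {"method": "step_arm", "body": {"plan": [[[0.3,0.9,0,0,0,0],[0.6,1.8,0,0,0,0],[0.9,2.7,0,0,0,0],[1.2,3.6,0,0,0,0],[1.5,4.5,0,0,0,0],[1.8,5.4,0,0,0,0],[2.1,6.3,0,0,0,0],[2.4,7.2,0,0,0,0]]]}}

```text
time_s: 14.18
ee_pos: [0.5015, 0.1423, 0.1719]
eef_rot: [-3.141, -0.002, 3.14]
force: [0.5, 0.1, -0.1]
grip_width: 0.0195
grip_force: 25.0
```

>>> {"method": "step_arm", "body": {"plan": [[[0.3,0.9,0,0,0,0],[0.6,1.8,0,0,0,0],[0.8,2.7,0,0,0,0],[1.0,3.3,0,0,0,0],[1.1,3.64,0,0,0,0],[1.1,3.64,0,0,0,0],[1.1,3.64,0,0,0,0]]]}}

```text
time_s: 14.77
ee_pos: [0.47, 0.2498, 0.1726]
eef_rot: [-3.141, -0.001, 3.141]
force: [0.4, -0.4, -1.5]
grip_width: 0.0193
grip_force: 25.0
```

```bash
python3 chk.py small_lid small_beaker .0144 w5.png
```

```text
tcp [0.47   0.2498 0.1726]
lid 0.7 centre [0.4682 0.2487 0.1667] px ((276.028564453125, 251.24371337890625), (117.1753158569336, 124.77333068847656), 88.15470123291016) width m 0.07971745699074134
```

View pics/w5.png

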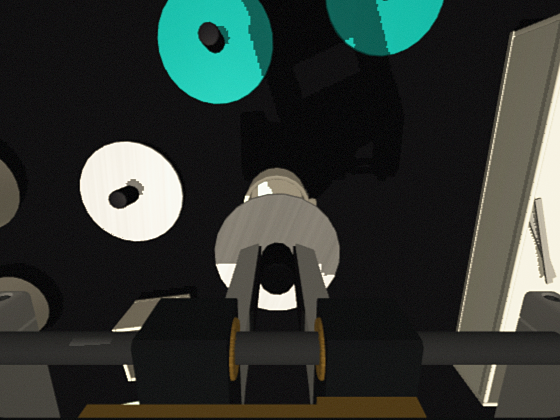

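The small lid is over the small beaker; the rim shows at (277,175) behind it and is aligned. Lowering.

>>> {"method": "step_arm", "body": {"plan": [[[0,0,0.5,0,0,0],[0,0,1.3,0,0,0],[0,0,2.0,0,0,0],[0,0,2.6,0,0,0],[0,0,3.0,0,0,0],[0,0,3.25,0,0,0],[0,0,3.45,0,0,0],[0,0,3.45,0,0,0]]]}}

```text
time_s: 15.58
ee_pos: [0.4704, 0.2495, 0.0691]
eef_rot: [-3.141, -0.001, 3.139]
force: [0.2, -0.1, -0.6]
grip_width: 0.0193
grip_force: 25.0
```

>>> {"method": "step_arm", "body": {"plan": [[[0,0,0.03,0,0,0],[0,0,0.06,0,0,0],[0,0,0.09,0,0,0],[0,0,0.09,0,0,0]]]}}

```text
time_s: 15.92
ee_pos: [0.4706, 0.2502, 0.0675]
eef_rot: [3.141, 0.001, 3.14]
force: [0.3, -0.3, -0.2]
grip_width: 0.0195
grip_force: 25.0
```

>>> {"method": "step_arm", "body": {"plan": [[[0,0,0.03,0,0,0],[0,0,0.06,0,0,0],[0,0,0.09,0,0,0],[0,0,0.09,0,0,0]]]}}

```text
time_s: 16.25
ee_pos: [0.4705, 0.2501, 0.0644]
eef_rot: [-3.142, 0.0, 3.14]
force: [0.6, -0.3, -1.3]
grip_width: 0.0195
grip_force: 25.0
```

>>> {"method": "step_arm", "body": {"plan": [[[0,0,0.03,0,0,0],[0,0,0.03,0,0,0],[0,0,0.03,0,0,0]]]}}

```text
time_s: 16.5
ee_pos: [0.4706, 0.2502, 0.0643]
eef_rot: [3.141, 0.001, 3.14]
force: [-2.9, -1.3, 8.3]
grip_width: 0.0196
grip_force: 25.0
```

>>> {"method": "step_arm", "body": {"plan": [[[0,0,0,0,0,0],[0,0,0,0,0,0],[0,0,0,0,0,0],[0,0,0,0,0,0]]], "grip": 0.6}}

```text
time_s: 16.83
ee_pos: [0.4705, 0.2501, 0.0635]
eef_rot: [-3.142, -0.0, 3.14]
force: [0.3, -0.6, -0.3]
grip_width: 0.0428
grip_force: 0.0
```

>>> {"method": "step_arm", "body": {"plan": [[[0,0,-0.7,0,0,0],[0,0,-1.7,0,0,0],[0,0,-2.5,0,0,0],[0,0,-2.5,0,0,0],[0,0,-2.5,0,0,0]]]}}

```text
time_s: 17.25
ee_pos: [0.4709, 0.2503, 0.1394]
eef_rot: [3.141, 0.002, 3.14]
force: [-1.6, 0.0, 0.1]
grip_width: 0.0568
grip_force: 0.0
```

>>> {"method": "step_arm", "body": {"plan": [[[0,-1,0,0,0,0],[0,-2,0,0,0,0],[0.1,-3,0,0,0,0],[0.2,-4,0,0,0,0],[0.2,-5,0.5,0,0,0],[0.2,-5.43,0.8,0,0,0],[0.2,-5.43,0.8,0,0,0],[0.2,-5.43,0.8,0,0,0]]]}}

```text
time_s: 17.92
ee_pos: [0.4638, 0.087, 0.1136]
eef_rot: [-3.141, -0.002, 3.139]
force: [0.4, -0.8, -0.8]
grip_width: 0.0562
grip_force: 0.0
```

```bash
python3 wr.py large_lid .4645 .0870 w6.png
```

```text
tcp [0.4638 0.087  0.1136]
large_lid 0.85 [396.7, 33.5] [0.3097 0.1878]
large_lid 0.79 [276.0, 208.9] [0.4625 0.0856]
expected knob mid px [277.5121 218.7998]
flange [0.2985 0.3148 0.0085] ((559.4617309570312, 14.543871879577637), (16.368270874023438, 43.364768981933594), 151.43321228027344)
model flange centre px [277.4773 213.1989]
knob px [548.   9.] [548   9   1   1   1] [0.3004 0.2904 0.027 ]
```

View pics/w6.png

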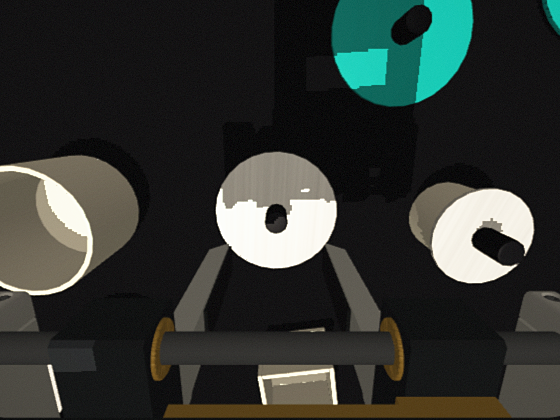

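The white large lid at (277,211), with its knob at (276,218), is under the gripper as expected; the turquoise one at (400,50) is well away. The small lid sits on its beaker at right (483,236).

>>> {"method": "step_arm", "body": {"plan": [[[0,0,0.8,0,0,0],[0,0,1.6,0,0,0],[0,0,2.4,0,0,0],[0,0,2.9,0,0,0],[0,0,3.2,0,0,0],[0,0,3.25,0,0,0],[0,0,3.25,0,0,0]]]}}

```text
time_s: 18.65
ee_pos: [0.4644, 0.0877, 0.0173]
eef_rot: [3.142, -0.0, 3.141]
force: [-0.3, -0.5, -0.7]
grip_width: 0.0565
grip_force: 0.0
```

>>> {"method": "step_arm", "body": {"plan": [[[0,0,0,0,0,0],[0,0,0,0,0,0],[0,0,0,0,0,0],[0,0,0,0,0,0],[0,0,0,0,0,0],[0,0,0,0,0,0],[0,0,0,0,0,0],[0,0,0,0,0,0]]], "grip": 0}}

```text
time_s: 19.32
ee_pos: [0.4644, 0.0872, 0.0173]
eef_rot: [-3.142, 0.0, 3.14]
force: [-0.5, -1.0, 3.8]
grip_width: 0.0192
grip_force: 25.0
```

>>> {"method": "step_arm", "body": {"plan": [[[0,0,-0.3,0,0,0],[0,0,-0.9,0,0,0],[0,0,-1.7,0,0,0],[0,0,-2.5,0,0,0],[0,0,-3.3,0,0,0],[0,0,-4.1,0,0,0],[0,0,-4.6,0,0,0],[0,0,-4.9,0,0,0]]]}}

```text
time_s: 19.98
ee_pos: [0.4646, 0.0873, 0.1664]
eef_rot: [3.141, 0.002, 3.14]
force: [-0.1, 0.8, -1.3]
grip_width: 0.0198
grip_force: 25.0
```

>>> {"method": "step_arm", "body": {"plan": [[[0,-0.4,0,0,0,0],[0,-1.2,0,0,0,0],[0,-2.1,0,0,0,0],[0,-3.1,0,0,0,0],[0.05,-4.1,0,0,0,0],[0.09,-5.1,0,0,0,0],[0.09,-5.8,0,0,0,0],[0.09,-6.13,0,0,0,0]]]}}

```text
time_s: 20.65
ee_pos: [0.4608, -0.0987, 0.1638]
eef_rot: [3.142, -0.001, 3.138]
force: [0.2, -0.0, -1.2]
grip_width: 0.0194
grip_force: 25.0
```

>>> {"method": "step_arm", "body": {"plan": [[[0,0,0,0,0,0],[0,0,0,0,0,0],[0,0,0,0,0,0]]]}}

```text
time_s: 20.9
ee_pos: [0.4612, -0.0956, 0.1639]
eef_rot: [3.141, -0.0, 3.141]
force: [0.2, 0.3, -1.8]
grip_width: 0.0195
grip_force: 25.0
```

```bash
python3 chk.py large_lid large_beaker .0173 w7.png
```

```text
tcp [ 0.4612 -0.0956  0.1639]
lid 0.91 centre [ 0.4564 -0.0964  0.1551] px ((276.6042175292969, 245.15472412109375), (164.79086303710938, 176.0999298095703), 91.62647247314453) width m 0.11360783632246627
lid 0.82 centre [0.3445 0.0549 0.1551] px ((551.1656494140625, 55.208984375), (86.9945068359375, 115.2225341796875), 10.731413841247559) width m 0.028633912438230574
```

View pics/w7.png

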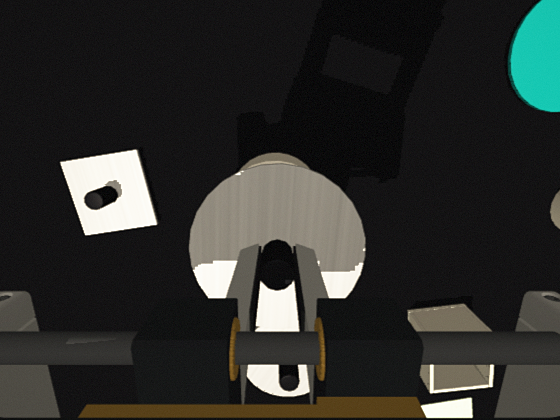

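The large lid is held level over the large beaker, with the rim showing at (277,157) and aligned. Lowering.

>>> {"method": "step_arm", "body": {"plan": [[[-0.03,-0.04,0.4,0,0,0],[-0.03,-0.04,1.0,0,0,0],[-0.03,-0.04,1.5,0,0,0],[-0.03,-0.04,1.9,0,0,0],[-0.03,-0.04,2.15,0,0,0],[-0.03,-0.04,2.25,0,0,0],[-0.03,-0.04,2.25,0,0,0],[-0.03,-0.04,2.25,0,0,0]]]}}

```text
time_s: 21.72
ee_pos: [0.4625, -0.0978, 0.0971]
eef_rot: [-3.141, 0.001, 3.141]
force: [0.4, -0.6, -1.4]
grip_width: 0.0194
grip_force: 25.0
```

>>> {"method": "step_arm", "body": {"plan": [[[0,0,0.03,0,0,0],[0,0,0.06,0,0,0],[0,0,0.09,0,0,0],[0,0,0.09,0,0,0]]]}}

```text
time_s: 22.05
ee_pos: [0.4622, -0.0979, 0.0939]
eef_rot: [-3.142, 0.0, 3.14]
force: [0.3, 0.5, -1.7]
grip_width: 0.0194
grip_force: 25.0
```

>>> {"method": "step_arm", "body": {"plan": [[[0,0,0.03,0,0,0],[0,0,0.06,0,0,0],[0,0,0.08,0,0,0],[0,0,0.08,0,0,0],[0,0,0.08,0,0,0]]]}}

```text
time_s: 22.47
ee_pos: [0.4622, -0.0979, 0.0914]
eef_rot: [3.142, -0.0, 3.14]
force: [0.4, -0.2, -1.7]
grip_width: 0.0196
grip_force: 25.0
```

>>> {"method": "step_arm", "body": {"plan": [[[0,0,0.03,0,0,0],[0,0,0.04,0,0,0],[0,0,0.04,0,0,0]]]}}

```text
time_s: 22.72
ee_pos: [0.4623, -0.0979, 0.0912]
eef_rot: [-3.141, 0.001, 3.14]
force: [-5.7, 2.2, 11.9]
grip_width: 0.0196
grip_force: 25.0
```

Seated. Release, rise, back off to look from above.

>>> {"method": "step_arm", "body": {"plan": [[[0,0,0,0,0,0],[0,0,0,0,0,0],[0,0,0,0,0,0],[0,0,0,0,0,0]]], "grip": 0.6}}

```text
time_s: 23.05
ee_pos: [0.4622, -0.0979, 0.0902]
eef_rot: [3.142, 0.0, 3.14]
force: [-0.2, 0.1, 0.4]
grip_width: 0.043
grip_force: 0.0
```

>>> {"method": "step_arm", "body": {"plan": [[[0,0,-0.7,0,0,0],[0,0,-1.7,0,0,0],[0,0,-2.7,0,0,0],[0,0,-3.7,0,0,0],[1,-1,-4,0,0,0],[2,-2,-4,0,0,0],[3,-3,-4,0,0,0],[3,-4,-4,0,0,0]]]}}

```text
time_s: 23.72
ee_pos: [0.3689, -0.2182, 0.2107]
eef_rot: [-3.141, 0.0, 3.14]
force: [0.6, 0.5, 0.6]
grip_width: 0.056
grip_force: 0.0
```

>>> {"method": "step_arm", "body": {"plan": [[[0,-1,0,0,0,0],[0,-2,0,0,0,0],[0,-3,0,0,0,0],[0,-4,0,0,0,0],[0,-4,0,0,0,0],[0,-4,0,0,0,0]]]}}

```text
time_s: 24.22
ee_pos: [0.3715, -0.3385, 0.2096]
eef_rot: [3.141, -0.001, 3.138]
force: [-0.8, 1.3, -0.2]
grip_width: 0.0567
grip_force: 0.0
```

```bash
python3 - <<'E'
from h import *
np.set_printoptions(precision=4,suppress=True)
print(ctrl.get_obs()['ee_pos'])
B=dict(large_lid=(.4618,-.0969,.0825),medium_lid=(.6155,-.0855,.0705),small_lid=(.470,.250,.0585))
for n in ['scene','top']:
    im=ctrl.camera(n); c=cam(n); g=im.max(2)
    for q,(x,y,z) in B.items():
        for k in ctrl.masks_of(q,n):
            if np.linalg.norm(atz(c,k['at'],z)[:2]-(x,y))>.06: continue
            yy,xx=np.nonzero(k['pixels']&(g>90)); e=cv2.fitEllipse(cv2.convexHull(np.stack([xx,yy],1).astype(np.int32)))
            print(n,q,round(k['confidence'],2),'off from beaker mm',(atz(c,e[0],z)[:2]-(x,y))*1000); break
    if n=='top': t=im[110:310,130:430]; save('f.png',cv2.resize(t,None,fx=2.6,fy=2.6,interpolation=cv2.INTER_CUBIC))
    else: t=im[130:330,130:430]; save('fs.png',cv2.resize(t,None,fx=2.6,fy=2.6,interpolation=cv2.INTER_CUBIC))
E
```

```text
[ 0.3715 -0.3385  0.2096]
scene large_lid 0.71 off from beaker mm [ 4.6171 -0.9949]
scene medium_lid 0.75 off from beaker mm [5.464  1.9668]
scene small_lid 0.92 off from beaker mm [3.8603 0.4278]
top large_lid 0.68 off from beaker mm [0.2525 0.2875]
top medium_lid 0.93 off from beaker mm [1.8109 1.3525]
top small_lid 0.77 off from beaker mm [2.4254 0.6638]
```

View pics/fs.png

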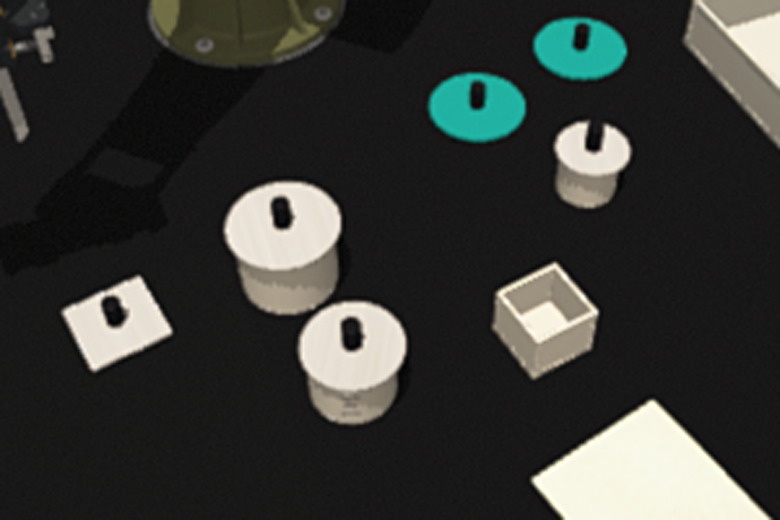

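View pics/f.png

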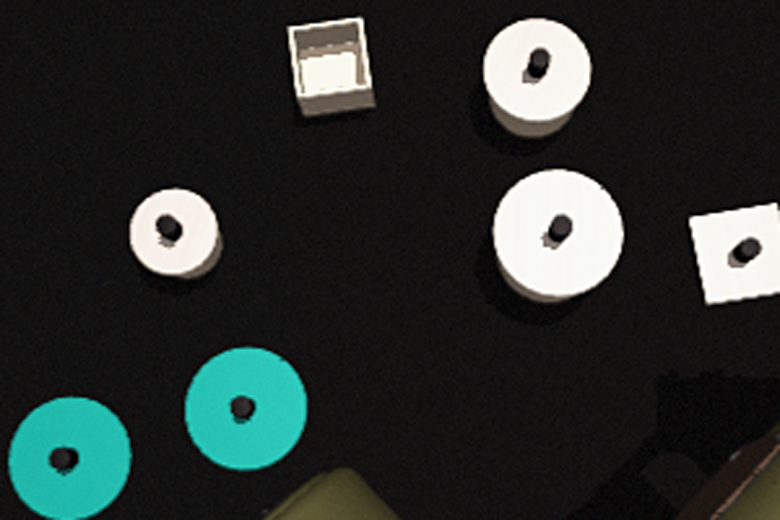

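Both views show the three lids flat and centred on their beakers: large at crop (558,233), medium at (537,70), small at (175,232). The jar, square lid and look-alikes are untouched and the arm is clear, so I'm handing in.

```bash
python3 -c "
from station import ctrl
print(ctrl.hand_in())"
```

```text
the job is handed in; nothing more can be done
None
```

I handed the job in at about 24 s of the 80 s: all three round lids sit knob up on the beakers of their size, centred to within about 6 mm in the final pictures. The square lid, the square jar and the turquoise look-alikes were left alone, and the hand-in returned no verdict.

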